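# Collect printed dental models from the printer's catch tray

### The arm

A 7-joint arm with a two-finger parallel gripper is mounted at the origin on the work surface. World frame = base frame: x ahead of the robot, y to its left, z up, the work surface at z = 0. Lengths are in mm, angles in rad, forces in N, time in s.
With the tool pointing down it reaches from about 425 to 825 mm from the base axis. Payload 3.6 kg.
Tool frame: the origin (TCP) lies between the finger pads; the fingertips stand 22 mm ahead of it and the grasp point (between the pads) lies 3 mm ahead of it; z points along the fingers, y is the line along which they close (so a half turn about z gives the same grasp; the last joint's range is limited). The gripper opens to 93 mm and grips with 3 to 60 N. Pads are 15 mm wide; open, the fingers measure 128 mm over their backs; the gripper's body (75 mm by 188 mm) begins 65 mm behind the grasp point.
Start: joints at [-1.212, 0.615, -0.013, 1.423, 0.008, 1.103, -0.04], TCP at [243.959, 602.451, 240.64] pointing down, gripper open.
Joint ranges: [-3.12, 3.12], [-0.3, 2.06], [-1.34, 1.32], [0.26, 2.42], [-1.36, 4.5], [0.01, 1.98], [-2.84, 2.84]. Speed limits (rad/s): [2.79, 2.79, 3.14, 3.14, 3.14, 3.14, 3.14].

### API

Orientations are given as a unit quaternion [x, y, z, w].
In Python, from rig import r, kinematics, optics, order gives the robot as it stands. The module is installed in compiled form; this text tells all that it offers. Calls block until the motion is done:
- r.reach(position, orientation): joint-space move of the TCP to a pose.
- r.servo_line(position, attitude=None, feed=150): straight line of the TCP; attitude=None keeps the orientation; feed is the mean speed in mm/s.
- r.set_joints(angles): joint-space move.
- r.gripper_to(opening): finger opening in mm; the grip force is fixed at half the most; returns when the fingers have stopped.
- r.sleep(seconds).
- kinematics.ik(position, orientation): joint angles nearest the present ones, or None.
- r.get_state(): the state.
- optics.snapshot(name): name is "scene" or "top" or "wrist"; returns a dict with "color" (384x512x3 uint8, blue, green, red), "mtx" (3x3 intrinsics, pixels), "origin" and "orientation" of the camera in the world; the wrist camera has in their place "T_tool_cam" (4x4, takes a point from camera to tool coordinates, whose origin is the TCP and whose axes are the flange's). Camera axes: x right, y down, z forward; pixel columns grow to the right and rows downward; lengths in mm; the calibration is good to about 2 mm. The wrist camera is an equidistant fisheye: a pixel r from the principal point sees the ray r / f radians off the axis. A picture is of the moment at which its call begins: read the wrist's pose just before it. There is no depth.
A pose or a line that the arm cannot do raises r.MotionError and nothing moves.
- order.hand_in(): hands the job in; it is judged then, once.
The state is a dict: "time": time; "joint_pos": joint angles; "qd": joint speeds; "effort": joint torques, N m; "tcp_pos": TCP position; "tcp_rot": TCP orientation; "wrist_force": force on the tool from outside, world axes, zero at the start; "wrist_torque": the same for the moment, N m; "opening": finger opening in mm; "gripper_force": force on a finger pad.
Only numpy, scipy, OpenCV 4.12 (cv2) and the standard library are available. Lean on these libraries where they do the work, as an engineer would, in place of code of your own. Each camera call takes 0.05 s, during which the arm holds its last target. There are 200 camera calls.

### The job

Collect the two finished horseshoe-shaped dental models from the catch tray at the end of the printer's roller outfeed and put both into the grey tote: each base down on the tote's floor, teeth up, side by side and not stacked. The prints chip easily, so set them down rather than dropping or tossing them. Leave the small stepped test bar in the catch tray and the tote standing flat, and do not knock over the resin bottle.

Things in the scene. Friction and masses are not known exactly. Their poses are not given: they have to be found in the camera images.
- model_a: beige resin dental arch, a horseshoe 50 mm (x) by 60 mm (y), 22 mm high with its teeth (base 16 mm), 45 g. Origin: underside, centre of the outline (the empty middle); z up, teeth up. Closed end at -x (band x -25 to -10 mm); two straight limbs along x (-6 to 25 mm), 15 mm thick, outer faces at y = +-30 mm: grip across both or over one band. Starts in the tray.
- model_b: the second model, the same in shape, size and frame as model_a, also upright in the catch tray.
- test_bar: a stepped test bar of the same beige resin, 70 mm (x) by 22 mm (y), a 5 mm plate with three steps on it, 17 mm high at the +x end, 25 g; origin at the centre of its underside, z up. It lies in the catch tray and stays there.
- tray: the printer's fixed catch tray, bare aluminium, 178 mm (x) by 368 mm (y) outside, 22 mm high, walls and floor 4 mm thick; origin at the centre of its underside on the table, z up. Its -y end meets a roller outfeed (170 mm wide, 30 mm high there, rising to 135 mm at the printer, 0.72 m from the origin).
- tote: a loose open grey plastic tote, 200 mm (x) by 280 mm (y) outside, 65 mm high, walls and floor 4 mm thick, empty, 0.7 kg; origin at the centre of its underside, z up.
- bottle: a black resin bottle with a paper label standing on the table beyond the work, 72 mm in diameter, 200 mm high; origin at the centre of its underside, z up.
Things that resemble listed ones, but are neither listed nor needed, are in the scene too. Of the things shaped like the bottle, the black one is meant.

How it is judged:
By the outcome, as a careful person would: the job done as asked, in the order asked, and still so for the second after the job is handed in, with the robot touching nothing.
It also fails if it takes over 61 s, if anything falls off the work surface, if the arm or the gripper's body presses on something with over 40 N, if the wrist force passes 120 N, or if a joint passes its speed limit or range.

## Working session

There is one attempt and no reset: what is moved stays moved. The work goes in short steps, each a Python script; the robot and the scene stay as the last script left them, time stands still between calls to the robot, and variables do not carry over. Pictures are saved under pics/ and viewed, at most 10 in all, crops included, and the job is handed in when it is done.

```bash
mkdir -p pics
python3 - <<'E'
from rig import r, kinematics, optics, order
import cv2,pickle,numpy as np
s=r.get_state(); print({k:np.round(v,3) for k,v in s.items()})
d={}
for n in("scene","top","wrist"):
    d[n]=optics.snapshot(n); cv2.imwrite(f"pics/{n}0.png",d[n]["color"]); print(n,{k:np.round(v,3).tolist() for k,v in d[n].items() if k!="color"})
d["state"]=s
pickle.dump(d,open("d0.pkl","wb"))
E
```

```text
{'time': np.float64(0.0), 'joint_pos': array([-1.212,  0.616, -0.013,  1.425,  0.008,  1.103, -0.04 ]), 'qd': array([ 0.001,  0.001, -0.001,  0.003, -0.001, -0.001, -0.   ]), 'effort': array([-0.0000e+00, -4.5893e+01,  2.0900e-01, -1.6574e+01, -6.1000e-02,
        2.0000e-02,  0.0000e+00]), 'tcp_pos': array([243.71 , 601.817, 239.53 ]), 'tcp_rot': array([ 0.191,  0.982, -0.001, -0.   ]), 'wrist_force': array([ 0.312, -0.478, -0.111]), 'wrist_torque': array([-0.014, -0.031,  0.04 ]), 'gripper_force': np.float64(0.0), 'opening': np.float64(92.753)}
scene {'mtx': [[354.806, 0.0, 260.319], [0.0, 354.806, 192.74], [0.0, 0.0, 1.0]], 'origin': [1025.572, -447.376, 554.467], 'orientation': [0.853, 0.342, -0.143, -0.367]}
top {'mtx': [[496.467, 0.0, 255.552], [0.0, 496.467, 192.178], [0.0, 0.0, 1.0]], 'origin': [563.374, -12.271, 1084.818], 'orientation': [-0.698, 0.715, -0.032, 0.025]}
wrist {'mtx': [[297.319, 0.0, 256.818], [0.0, 297.319, 192.762], [0.0, 0.0, 1.0]], 'T_tool_cam': [[0.0, -0.967, -0.254, 71.527], [1.0, 0.0, 0.001, -0.647], [-0.0, -0.254, 0.967, -144.376], [0.0, 0.0, 0.0, 1.0]]}
```

View pics/top0.png

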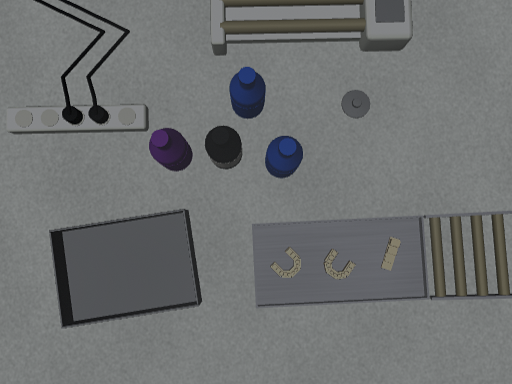

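View pics/scene0.png

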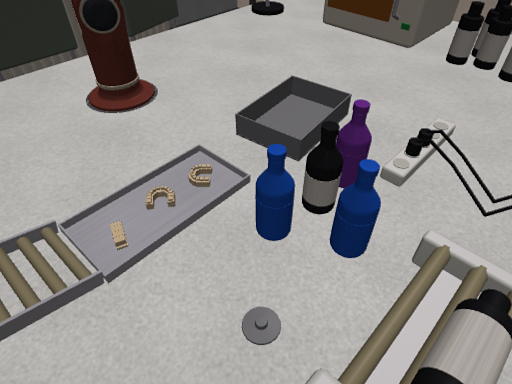

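The top view shows the models at about (288,263) and (340,264), the test bar at (391,254), the tote centred near (126,268) and the black bottle at (224,147). The scene view shows model arches at (202,175) and (160,197), the bar at (119,235), and the tote free of obstructions.

```bash
cat > h.py <<'E'
import numpy as np, cv2, pickle
from scipy.spatial.transform import Rotation as R
def ray(s,px,T=None):
    """origin, dirs of pixels; T = 4x4 tool pose for the wrist camera"""
    K=s["mtx"]; px=np.atleast_2d(np.float64(px))
    n=(px-K[:2,2])/K[0,0]
    if T is None:
        d=np.c_[n,np.ones(len(n))]; Rc=R.from_quat(s["orientation"]).as_matrix(); o=np.array(s["origin"])
    else:
        t=np.linalg.norm(n,axis=1,keepdims=True)+1e-12
        d=np.c_[n/t*np.sin(t),np.cos(t)]; C=T@np.array(s["T_tool_cam"]); Rc=C[:3,:3]; o=C[:3,3]
    d=d@Rc.T
    return o,d/np.linalg.norm(d,axis=1,keepdims=True)
def onz(s,px,z,T=None):
    o,d=ray(s,px,T); return o+d*((z-o[2])/d[:,2])[:,None]
def tri(rays):
    A=np.zeros((3,3));b=np.zeros(3)
    for o,d in rays:
        P=np.eye(3)-np.outer(d,d);A+=P;b+=P@o
    x=np.linalg.solve(A,b); return x,[np.linalg.norm((np.eye(3)-np.outer(d,d))@(x-o)) for o,d in rays]
def proj(s,X,T=None):
    X=np.atleast_2d(X)
    if T is None: Rc=R.from_quat(s["orientation"]).as_matrix();o=np.array(s["origin"])
    else: C=T@np.array(s["T_tool_cam"]);Rc=C[:3,:3];o=C[:3,3]
    c=(X-o)@Rc; K=s["mtx"]
    if T is None: n=c[:,:2]/c[:,2:]
    else:
        q=np.linalg.norm(c[:,:2],axis=1); n=c[:,:2]/(q+1e-12)[:,None]*np.arctan2(q,c[:,2])[:,None]
    return n*K[0,0]+K[:2,2]
def toolT(st):
    T=np.eye(4);T[:3,:3]=R.from_quat(st["tcp_rot"]).as_matrix();T[:3,3]=st["tcp_pos"];return T
def beige(img):
    h=cv2.cvtColor(img,cv2.COLOR_BGR2HSV); 
    return ((h[...,0]>10)&(h[...,0]<30)&(h[...,1]>50)&(h[...,2]>95)).astype(np.uint8)
def down(yaw):  # tool z down, tool y (closing line) at 'yaw' from world x
    y=np.array([np.cos(yaw),np.sin(yaw),0]);z=np.array([0,0,-1.]);return R.from_matrix(np.c_[np.cross(y,z),y,z]).as_quat()
E
python3 - <<'E'
from h import *
from rig import kinematics
d=pickle.load(open("d0.pkl","rb"))
for n in("top","scene"):
    m=beige(d[n]["color"]); k,l,st,c=cv2.connectedComponentsWithStats(m)
    for i in range(1,k):
        if st[i,4]>40: print(n,st[i],c[i].round(1), onz(d[n],c[i],14).round(1))
t=d["top"]
print("tote", onz(t,[[51,231],[187,210],[201,303],[64,326]],65).round(1).tolist())
print("tray", onz(t,[[252,224],[424,216],[427,297],[257,305]],22).round(1).tolist())
print("bottle",onz(t,[[224,135]],200).round(), onz(t,[[227,158]],0).round())
for p in([400,-85,35],[400,-200,35],[400,300,35]):
  print(p,[(round(y,1)) for y in np.arange(0,3.14,.3) if kinematics.ik(p,down(y)) is not None],[(round(y,1)) for y in np.arange(0,3.14,.3) if kinematics.ik(p,down(y+np.pi)) is not None], )
E
```

```text
top [496 215  10  79 179] [500.8 254.7] [[ 502.3 -548.1   14. ]]
top [475 216   6  43  79] [477.9 237.7] [[ 540.  -500.8   14. ]]
top [479 260   5  35  74] [481.2 277.4] [[ 455.1 -502.9   14. ]]
scene [189 164  23  19 239] [199.2 173.5] [[490.2 -86.4  14. ]]
scene [146 186  29  20 264] [159.8 194.5] [[ 483.3 -191.3   14. ]]
scene [110 221  18  28 270] [118.3 233.9] [[ 518.  -312.5   14. ]]
scene [ 41 227  50  52 615] [ 65.4 252.7] [[ 487.7 -404.4   14. ]]
scene [ 17 237  49  55 684] [ 40.7 264.1] [[ 480.5 -446.8   14. ]]
scene [ 341  245  109  139 2551] [395.2 318.6] [[997.  -96.5  14. ]]
scene [  0 248  39  59 671] [ 16.8 280.4] [[ 484.8 -489.8   14. ]]
scene [405 266  83 118 943] [454.8 309.3] [[1060.1  -13.5   14. ]]
scene [  0 304   9  18  81] [  2.5 313.9] [[ 533.4 -529.5   14. ]]
tote [[575.3, 395.9, 65.0], [611.8, 118.3, 65.0], [422.9, 92.4, 65.0], [384.2, 368.1, 65.0]]
tray [[580.7, -14.5, 22.0], [589.2, -383.9, 22.0], [417.7, -381.5, 22.0], [409.9, -21.1, 22.0]]
bottle [[739.  33. 200.]] [[727.  37.   0.]]
[400, -85, 35] [np.float64(0.0), np.float64(0.3), np.float64(0.6), np
[... 404 characters left out ...]
), np.float64(1.2), np.float64(1.5), np.float64(1.8), np.float64(2.1), np.float64(2.4), np.float64(2.7), np.float64(3.0)] [np.float64(0.0), np.float64(0.3), np.float64(0.6), np.float64(0.9), np.float64(1.2), np.float64(1.5), np.float64(1.8), np.float64(2.1), np.float64(2.4), np.float64(2.7), np.float64(3.0)]
[400, 300, 35] [np.float64(0.0), np.float64(0.3), np.float64(0.6), np.float64(0.9), np.float64(1.2), np.float64(1.5), np.float64(1.8), np.float64(2.1), np.float64(2.4), np.float64(2.7), np.float64(3.0)] [np.float64(0.0), np.float64(0.3), np.float64(0.6), np.float64(0.9), np.float64(1.2), np.float64(1.5), np.float64(1.8), np.float64(2.1), np.float64(2.4), np.float64(2.7), np.float64(3.0)]
```

Run:
```python
from h import *
from rig import r, optics, kinematics
q0=r.get_state()["joint_pos"]
yaws=[y for y in(np.pi/2,-np.pi/2)]
y=min(yaws,key=lambda a:np.abs(kinematics.ik([490,-120,160],down(a))-q0)[6])
print(y)
out=[]
for p in([480,245,260],[465,-120,160],[520,-160,150]):
    r.reach(p,down(y)); st=r.get_state(); s=optics.snapshot("wrist"); out.append((st,s)); print(st["time"],np.round(st["tcp_pos"],1),np.round(st["joint_pos"],2))
pickle.dump(out,open("d1.pkl","wb"))
a=cv2.vconcat([cv2.resize(cv2.hconcat([out[1][1]["color"],out[2][1]["color"]]),(800,300)),cv2.resize(cv2.hconcat([out[0][1]["color"],np.zeros((384,512,3),np.uint8)]),(800,300))])
cv2.imwrite("pics/w1.png",a)
```

```text
-1.5707963267948966
1.7333 [479.6 246.4 259.8] [-0.99  0.5   0.74  1.73 -0.38  1.05 -1.69]
3.1917 [ 465.8 -118.7  160.1] [-0.24  0.54  0.67  2.01 -0.49  0.75 -0.85]
3.6167 [ 520.9 -159.6  149.6] [-0.15  0.64  0.64  1.85 -0.51  0.82 -0.81]
```

View pics/w1.png

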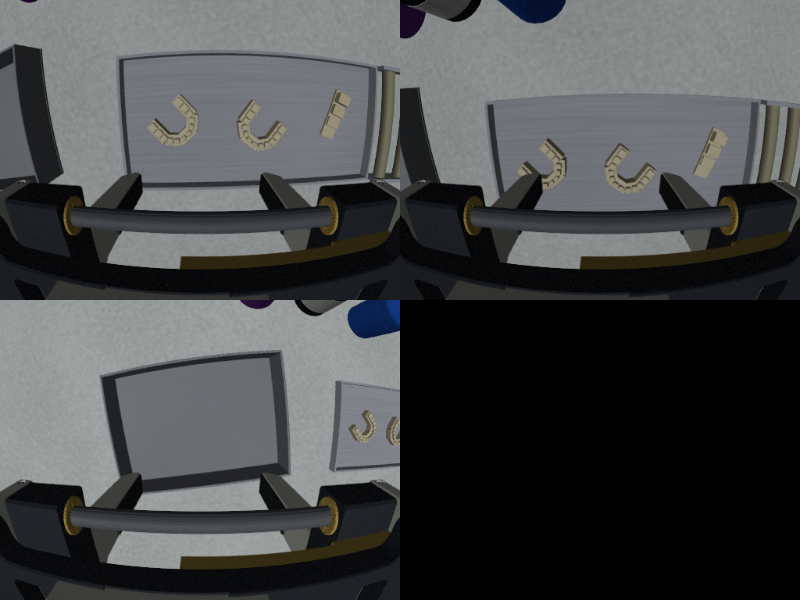

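The wrist views show both upright arches: left one at about (175,125) opening up-left, right one at (262,125) opening up-right; the bar is at (335,113). The tote is empty and yawed, with its floor spanning about (115–290, 370–480) in the lower mosaic panel. Next I fit the arch poses to the silhouettes across views.

```bash
cat > fit.py <<'E'
from h import *
from scipy.optimize import minimize
t=np.linspace(np.pi/2,3*np.pi/2,30)
out=np.r_[[[25,30]],np.c_[-6+19*np.cos(t),30*np.sin(t)],[[25,-30]]]
inn=np.r_[[[25,-15]],np.c_[-6+4*np.cos(t[::-1]),15*np.sin(t[::-1])],[[25,15]]]
shape=np.r_[out,inn]
S=4
def mask(img):
    i=cv2.GaussianBlur(img,(3,3),0).astype(int); m=i[...,2]-i[...,0]
    return m
def blob(img,uv,thr=12):
    b=cv2.resize((mask(img)).astype(np.float32),None,fx=S,fy=S,interpolation=cv2.INTER_LINEAR)
    k,l,st,c=cv2.connectedComponentsWithStats((b>thr).astype(np.uint8))
    near=[i for i in range(1,k) if st[i,4]>200*1]
    i=min(near,key=lambda i:np.linalg.norm(c[i]/S+.0-uv)); return (l==i).astype(np.uint8),c[i]/S
def pts(p,z):
    c,s=np.cos(p[2]),np.sin(p[2]); return np.c_[shape@np.array([[c,s],[-s,c]])+p[:2],np.full(len(shape),p[3]+z)]
def sil(p,s,T):
    im=np.zeros((384*S,512*S),np.uint8)
    for z in(0,5,10,16,20): cv2.fillPoly(im,[np.int32(np.round(((proj(s,pts(p,z),T)+.5)*S-.5)*16))],1,shift=4)
    return im
def cost(p,views):
    c=0
    for s,T,m in views:
        a=sil(p,s,T); c+=1-(a&m).sum()/max(1,(a|m).sum())
    return c/len(views)
def fit(p0,views,freez=True):
    f=(lambda q:cost([q[0],q[1],q[2]/30,q[3]],views)) if freez else (lambda q:cost([q[0],q[1],q[2]/30,p0[3]],views))
    x0=np.array([p0[0],p0[1],p0[2]*30,p0[3]])[:4 if freez else 3]
    best=min((minimize(f,x0+np.r_[0,0,dy,[0]*(len(x0)-3)],method="Nelder-Mead",options=dict(initial_simplex=x0+np.r_[0,0,dy,[0]*(len(x0)-3)]+np.r_[[np.zeros(len(x0))],np.eye(len(x0))*6],xatol=.05,fatol=1e-4)) for dy in(-9,0,9)),key=lambda o:o.fun)
    q=best.x; return np.r_[q[:2],q[2]/30,q[3] if freez else p0[3]],best.fun
E
cat > run1.py <<'E'
from fit import *
d=pickle.load(open("d0.pkl","rb")); w=pickle.load(open("d1.pkl","rb"))
W=[(s,toolT(st)) for st,s in w]; sc=(d["scene"],None); tp=(d["top"],None)
vis={"a":[W[1],sc,tp],"b":[W[1],W[2],sc,tp]}
P0={"a":[490,-86,-2.4,4],"b":[483,-191,2.4,4]}   # yaw: try several
res={}
for n in"ab":
    V=[]
    for s,T in vis[n]:
        uv=proj(s,[[P0[n][0],P0[n][1],14]],T)[0]; m,c=blob(s["color"],uv); V.append((s,T,m)); 
        print(n,uv.round(),c.round(1),m.sum()/S/S)
    y0=min(np.arange(-3.1,3.1,.2),key=lambda y:cost([*P0[n][:2],y,4],V))
    p,f=fit([*P0[n][:2],y0,4],V); print(n,"all",p.round(2),round(f,3)); res[n]=p
    for i,v in enumerate(V): q,f=fit([*p[:3],4],[v],False); print("  view",i,q.round(2),round(f,3))
    # triangulated height of the visible blob centroid, two views
pickle.dump(res,open("res.pkl","wb"))
s,T=W[1]; im=s["color"].copy()
for n in res:
    for z in(0,20): cv2.polylines(im,[np.int32(proj(s,pts(res[n],z),T)*16)],True,(0,255,0) if z else (0,0,255),1,shift=4)
cv2.imwrite("pics/ov.png",cv2.resize(im[60:220,170:470],None,fx=2.6,fy=2.6))
# tote corners (top rim outer/inner floor) from wrist view 0
print("tote floor wrist0 z=4:",onz(W[0][0],np.array([[115,377],[268,364],[275,467],[128,474]])*1.28-[0,384],4,W[0][1]).round(1).tolist())
E
python3 run1.py
```

```text
a [224. 162.] [227.1 160.3] 1752.5
a [199. 173.] [200.3 175.2] 435.75
a [286. 266.] [288.9 265.5] 320.75
a all [492.5  -87.37   0.76   1.97] 0.172
  view 0 [492.75 -87.24   0.75   4.  ] 0.178
  view 1 [494.49 -88.68   0.77   4.  ] 0.096
  view 2 [493.83 -88.62   0.78   4.  ] 0.248
b [329. 169.] [330.2 165.9] 1757.8125
b [288. 224.] [289.6 221.8] 1795.625
b [160. 194.] [160.  196.3] 437.0625
b [335. 268.] [337.  266.9] 342.0625
b all [ 486.79 -193.76   -0.61    1.2 ] 0.187
  view 0 [ 486.87 -193.21   -0.64    4.  ] 0.185
  view 1 [ 487.27 -193.42   -0.64    4.  ] 0.205
  view 2 [ 489.02 -194.64   -0.61    4.  ] 0.112
  view 3 [ 488.3  -194.85   -0.72    4.  ] 0.264
tote floor wrist0 z=4: [[577.4, 399.1, 4.0], [599.2, 129.8, 4.0], [411.4, 106.3, 4.0], [396.3, 384.5, 4.0]]
```

View pics/ov.png

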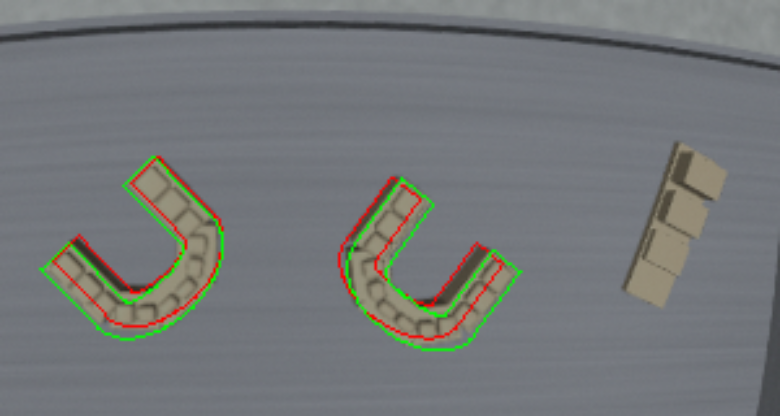

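The overlay shows the fitted outlines lying on both arches (a: opening up-left, b: opening up-right), good to about 2 mm and standing at tray-floor height. Next I triangulate the tote rim and pick model a.

```bash
cat > act.py <<'E'
from h import *
from rig import r, optics, kinematics
GX=6; ZT=29.0
def best_yaw(xyz,y):
    q0=np.array(r.get_state()["joint_pos"]); c=[]
    for a in(y,y+np.pi):
        a=(a+np.pi)%(2*np.pi)-np.pi; q=kinematics.ik(xyz,down(a))
        if q is not None: c.append((np.abs(np.array(q)-q0).max(),a))
    return min(c)[1]
def say(t):
    s=r.get_state(); print(t,"t=%.1f open=%.1f gf=%.1f"%(s["time"],s["opening"],s["gripper_force"]),"tcp",np.round(s["tcp_pos"],1),"F",np.round(s["wrist_force"],1))
    return s
def pick(p):
    c,s=np.cos(p[2]),np.sin(p[2]); g=np.array([p[0]+GX*c,p[1]+GX*s])
    yaw=best_yaw([*g,80],p[2]+np.pi/2)
    r.reach([*g,120],down(yaw)); r.servo_line([*g,50],feed=120); r.servo_line([*g,ZT],feed=50); say("at grasp")
    r.gripper_to(40); say("closed"); r.servo_line([*g,60],feed=80); s=say("lifted"); r.servo_line([*g,170],feed=200)
    return s["opening"]
E
python3 - <<'E'
from act import *
w=pickle.load(open("d1.pkl","rb")); d=pickle.load(open("d0.pkl","rb"))
st,s=w[0]; T=toolT(st)
for a,b in(((51,231),(101,377)),((187,210),(282,351))):
    px=np.array([b[0]*1.28,(b[1]-300)*1.28])
    X,e=tri([(o,dd[0]) for o,dd in(ray(d["top"],a),ray(s,px,T))]); print("rim corner",X.round(1),np.round(e,1))
res=pickle.load(open("res.pkl","rb"))
print("open",pick([493,-88,0.76]))
im=optics.snapshot("wrist")["color"]; cv2.imwrite("pics/w2.png",im)
E
```

```text
rim corner [574.3 389.9  83.1] [1.4 1.4]
rim corner [614.1 120.4  52.6] [1.8 1.8]
at grasp t=5.5 open=93.3 gf=0.0 tcp [497.2 -83.9  28.8] F [ 0.1  0.  -0.5]
closed t=6.2 open=59.8 gf=30.0 tcp [497.4 -83.9  29.1] F [-0.  -0.3  1. ]
lifted t=6.7 open=59.4 gf=30.0 tcp [497.4 -83.7  60.1] F [-0.1  0.6 -0.6]
open 59.425361508302146
```

View pics/w2.png

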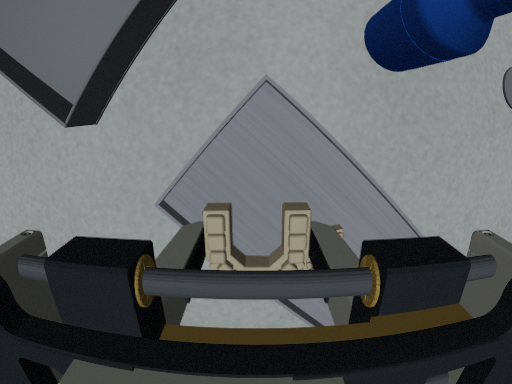

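The picture shows model a gripped across both limbs, level, with its open end up in the image at (205–310, 205–270). I'll place it in the tote and pick b.

```bash
cat >> act.py <<'E'
TC=np.array([496.,244.]); TY=0.131
def place(ly):
    t=TC+ly*np.array([-np.sin(TY),np.cos(TY)])
    yaw=best_yaw([*t,80],TY); g=t+GX*np.array([-np.sin(yaw),np.cos(yaw)])
    r.reach([*g,170],down(yaw)); r.servo_line([*g,60],feed=150); r.servo_line([*g,ZT+4],feed=60); r.sleep(.15)
    f0=say("low")["wrist_force"][2]
    for z in np.arange(ZT+3,ZT-2.1,-.8):
        r.servo_line([*g,z],feed=20); f=r.get_state()["wrist_force"][2]
        if f-f0>3: break
    say("down z=%.1f f0=%.1f f=%.1f"%(z,f0,f))
    r.gripper_to(80); r.servo_line([*g,60],feed=100); r.servo_line([*g,170],feed=250); r.gripper_to(93); say("up")
E
python3 - <<'E'
from act import *
place(60)
print("open",pick([487.3,-193.7,-0.63]))
a=optics.snapshot("top")["color"][190:340,20:470]; b=optics.snapshot("wrist")["color"]
cv2.imwrite("pics/w3.png",cv2.vconcat([cv2.resize(a,(600,200)),cv2.resize(b,(600,400))[:390]]))
E
```

```text
low t=10.5 open=59.5 gf=30.0 tcp [487.7 309.6  33.2] F [-0.6  0.1 -0.4]
down z=28.8 f0=-0.4 f=3.7 t=11.8 open=59.7 gf=30.0 tcp [487.5 309.5  29.1] F [-1.2 -0.8  3.7]
up t=13.9 open=92.8 gf=0.0 tcp [487.2 309.3 169.5] F [-0.7 -0.5 -0.5]
at grasp t=17.0 open=92.7 gf=0.0 tcp [ 492.  -197.3   28.8] F [ 0.4 -0.3  0.1]
closed t=17.7 open=59.9 gf=30.0 tcp [ 492.3 -197.2   29.1] F [0.4 0.2 0.4]
lifted t=18.2 open=59.6 gf=30.0 tcp [ 492.3 -197.1   60.3] F [ 0.4  0.4 -1.4]
open 59.624423348911584
```

View pics/w3.png

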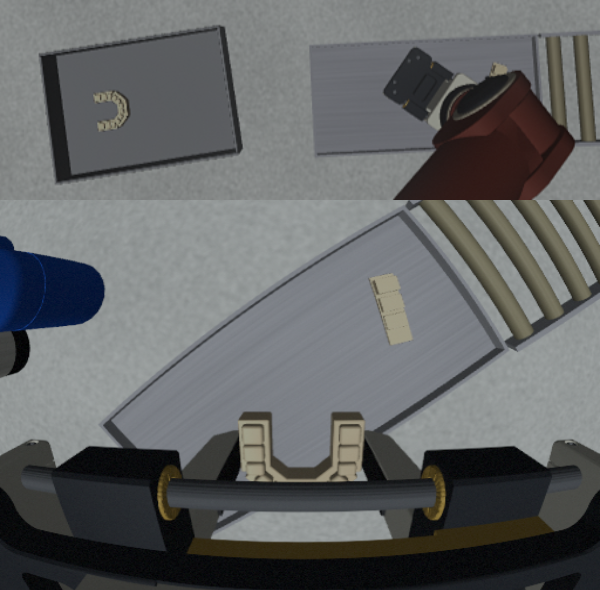

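Model a stands in the tote at (112,112) of the top crop, teeth up. Model b is gripped squarely (240–365, 415–480), and the bar is still in the tray at (390,310). Now I'll place b beside a.

Run:
```python
from act import *
place(-60)
r.reach([430,-60,300],down(best_yaw([430,-60,300],0.131))); say("parked")
a=optics.snapshot("top")["color"][120:340,20:470]; b=optics.snapshot("scene")["color"][60:290,60:400]
cv2.imwrite("pics/w4.png",cv2.vconcat([cv2.resize(a,(600,293)),cv2.resize(b,(450,305))[:, :].copy() if 0 else cv2.copyMakeBorder(cv2.resize(b,(450,304)),0,0,0,150,cv2.BORDER_CONSTANT)]))
```

```text
low t=22.1 open=59.6 gf=30.0 tcp [503.3 190.5  33.3] F [0.2 1.  0.4]
down z=28.0 f0=0.4 f=9.4 t=23.6 open=59.6 gf=30.0 tcp [503.2 190.5  29.1] F [-1.2 -0.3  9.4]
up t=25.7 open=92.9 gf=0.0 tcp [502.9 190.3 169.5] F [ 0.3  0.4 -0.5]
parked t=26.8 open=92.8 gf=0.0 tcp [430.3 -58.5 299.5] F [ 1.4 -0.1  1. ]
```

View pics/w4.png

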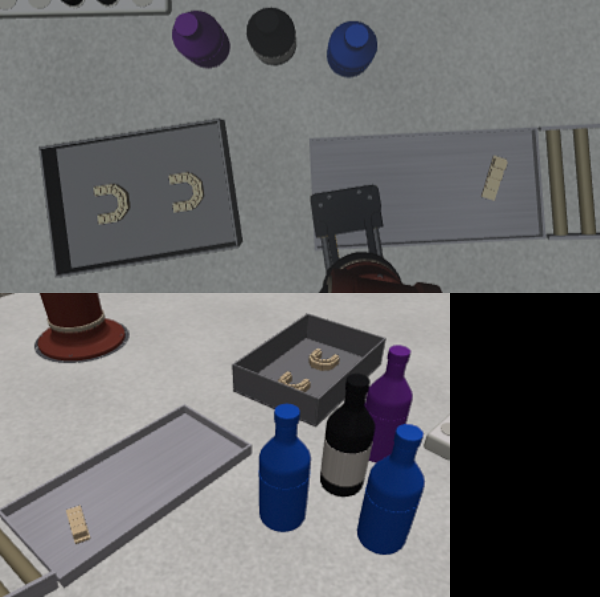

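Both models stand teeth up side by side in the tote at (112,203) and (187,192). The tote is flat, the bar is in the tray at (495,178), and the bottles are upright.

```bash
python3 -c "
from rig import order; print(order.hand_in())"
```

```text
the job is handed in; nothing more can be done
None
```

Job handed in at about 27 s: both dental models are in the grey tote, base down, teeth up and side by side; the test bar is still in the catch tray, the tote is flat and the resin bottle is upright.

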